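# Clamp the lid of the seed-bulb bin

### The arm

A 7-joint arm with a two-finger parallel gripper is mounted at the origin on the work surface. World frame = base frame: x ahead of the robot, y to its left, z up, the work surface at z = 0. Lengths are in m, angles in rad, forces in N, time in s.
With the tool pointing down it reaches from about 0.425 to 0.925 m from the base axis. Payload 6.8 kg.
Tool frame: the origin (TCP) lies on the centre line of the jaws, within the pads' length; the fingertips stand r.nose_length ahead of it and the grasp point (between the pads) lies 6 mm ahead of it (r.nose_length is the distance from the TCP to the fingertips, in m); y points along the fingers, x is the direction in which the jaws open and shut, and the axes are right-handed (so a half turn about y gives the same grasp; the last joint's range is limited). The gripper opens to 85 mm and grips with 20 to 120 N. Pads are 22 mm wide; open, the fingers measure 114 mm over their backs; the gripper's body (76 mm by 85 mm) begins 54 mm behind the grasp point. The pads swing forward as they close: fully open they stand 13 mm farther back than shut.
Start: joints at [1.108, 0.477, 0.022, 1.555, -0.011, 1.109, -0.083], TCP at [0.235, -0.633, 0.256] pointing down, gripper open.
Joint ranges: [-2.96, 2.96], [-0.34, 2.1], [-1.41, 1.46], [0.24, 2.44], [-1.37, 4.51], [0.17, 1.92], [-2.96, 2.96]. Speed limits (rad/s): [2.39, 2.39, 3.14, 3.14, 3.14, 3.14, 3.14].

### API

Orientations are given as a unit quaternion [w, x, y, z].
In Python, from rig import r gives the robot as it stands.
- The arm moves only by the tool play_rows, never from a script. Its argument "steps" is a list of rows, each a list of 7 numbers: the shift along the tool's x, y, z in mm, then the turn, a rotation vector about the tool's x, y, z in rad, then the opening in per cent of the stroke, from 0 (shut) to 100 (fully open). In form: [[x, y, z, rx, ry, rz, fingers], ...]. A call has 1 to 20 rows; each row is the pose to reach, as a shift and turn from the pose commanded when the call began, along the tool's axes at that moment; what a row does not reach only later rows make up. A row lasts 1/10 s, in which the tool goes at most 50 mm and 8.59 degrees, less where a joint would pass 70% of its speed; a pose out of reach is approached as far as the arm can. A call with a gripper value outside its range is refused whole. The fingers move at their own pace and stop on an object; the grip force is fixed at half the most. Time passes only in rows, so rows that repeat a pose let the fingers close. It gives the time, the measured TCP pose, the force and the opening at its end, in the units of the state.
- r.get_state(): the state, without advancing time (a new reading comes with each control period).
- r.read_camera(name): name is "scene" or "top"; returns the picture (420x560x3 uint8, blue, green, red); there is no depth.
- r.camera_info(name): a dict with "intrinsics" (3x3 intrinsics, pixels), "pose" (4x4, takes a point from camera to world coordinates). Camera axes: x right, y down, z forward; pixel columns grow to the right and rows downward; lengths in m; the calibration is good to about 2 mm. A picture is of the moment at which its call begins. camera_info takes no time and is no camera call.
- r.job_done(): hands the job in, once; it reports no verdict.
The state is a dict: "time_s": time; "q": joint angles; "qd": joint speeds; "effort": joint torques, N m; "ee_pos": TCP position; "tool_rot": TCP orientation; "wrist_force": force on the tool from outside, world axes, zero at the start; "ft_torque": the same for the moment, N m; "opening": finger opening in m.
Only numpy, scipy, OpenCV 4.12 (cv2) and the standard library are available. Lean on these libraries where they do the work, as an engineer would, in place of code of your own. Each camera call takes 0.05 s, during which the arm holds its last target. There are 200 camera calls.

### The job

Close the hold-down on the lidded bin: push the steel strap round over the lid until it rests against its stop pin, then spin the loose three-winged hand nut clockwise, seen from above, with fingertip strokes on its wings until it is screwed fully down and stops. Only push: do not grip the strap's lug or the nut, do not shift or tip the bin, leave everything else where it is, and finish with the hand clear.

Things in the scene. Friction and masses are not known exactly. Their poses are not given: they have to be found in the camera images.
- station: fixed hold-down station, aluminium base plate 240 x 415 mm, 8 mm thick; origin on the table directly under the vertical stud's axis, z up. The bin stands on it towards -y of this frame. A keeper post (20 x 30 mm, 162 mm to its top) stands at x = -91 mm, y = 0. The strap's stop pin (8 mm) is at x = -18.5, y = -25 mm, its top 114 mm above the table
- keeper_end (a point): tip of the keeper bar, on its underside, 20 mm from the stud's axis towards the station's -x, 156 mm above the table. The flat bar is 20 mm wide, 6 mm thick, and runs level from the top of the keeper post to this tip, over the nut's wings. It keeps the nut on the stud and bars the -x side: a finger at wing height cannot circle the nut in one go
- strap (a joint): angle of the strap, a flat steel bar 28 mm wide (underside 100, top 108 mm above the table), pivoting on the stud under the nut, 125 mm long. 0 = closed, along the station's -y over the lid, against the stop pin; grows anticlockwise from above (at 1.57 it points along the station's +x); range 0 to 1.75. Turning it takes about 0.15 N m; it stays where left
- lug_top (a point): centre of the top of the strap's upright round lug, 14 mm diameter, 35 mm tall (from 108 to 143 mm above the table), 112 mm from the stud's axis; the place to push the strap
- nut (a joint): turn of the three-winged hand nut on the stud; grows clockwise seen from above (tightening). 9.0 = screwed fully down, where it stops dead; it starts 4 to 7 rad short of that. Right-hand thread, it sinks 4 mm a turn; loose, takes about 0.05 N m to turn and stays where it is left
- nut_center (a point): point on the axis of nut and stud at mid-height of the wings, 131 mm above the table when screwed down, up to 5 mm more at the start. Dark cast nut: hub 27 mm diameter, three upright wings 120 degrees apart, each 8 mm thick, 26 mm tall (13 mm above and below this point), reaching 60 mm from the axis; below them a collar of 40 mm diameter, then the strap
- wing0 (a point): point in the middle of the first wing, 40 mm from the axis, at mid-height; its x axis points outwards along the wing, its y axis is square to the wing's face (anticlockwise), z up
- wing1 (a point): the same for the second wing, 120 degrees anticlockwise of the first
- wing2 (a point): the same for the third wing, 240 degrees anticlockwise of the first
- bin: lidded brown see-through plastic bin of bulbs, 170 (x) x 220 (y) x 90 mm tall, 2.5 kg, lid shut; origin under its centre; it stands loose on the station's plate, lid top at 98 mm above the table. To be left where it is
- bulb: garlic bulb, 48 mm across, 50 mm tall, standing loose on the bin's lid at the far end from the stud; origin under its foot. Leave alone
- jar: small jar, 52 mm diameter, 70 mm tall, on the station's plate, lower than the strap; origin under its centre. Leave alone
- wrench: wrench 130 mm long lying on the station's plate, lower than the strap; origin under its middle. Leave alone
- brush: hand brush lying on the table, left of the station; origin under its middle. Leave alone
- spare_nut: small two-winged nut standing on the table to the right, 78 mm span, 26 mm tall, not part of the job; origin under its centre. Leave alone
- bowl: steel bowl, 130 mm diameter, 50 mm tall, on the table to the right; origin under its centre. Leave alone
- mug: white mug, 80 mm diameter, 90 mm tall, on the table to the left; origin under its centre. Leave alone

How it is judged:
On the way, in this order (a step that is already met when the one before it is completed fails the run):
1. the strap lies over the lid against its stop pin (value of joint strap below 0.08 rad), for 0.2 s.
2. the hand nut is screwed fully down with the strap still home (value of joint nut above 8.8 rad and value of joint strap below 0.08 rad), for 0.2 s.
At the end, for the whole second after the job is handed in: the strap is within 0.08 rad of its stop (joint strap below 0.08), the nut is within 0.2 rad of fully down (joint nut above 8.8), both at rest, the bin upright (within 0.05 rad) and within 20 mm of where it stood (all of step 2 and distance of bin from where it was at the start of the episode below 0.02 m and velocity of joint nut between -0.05 and 0.05 rad/s and velocity of joint strap between -0.05 and 0.05 rad/s and angle between bin's own z axis and vertical below 0.05 rad); the robot touches nothing.
It fails at once if the strap's lug or the nut is taken between the fingers (grasp point inside the lug, a wing or the hub) ((y of the grasp point in the frame of wing0 between -0.006 and 0.006 m and x of the grasp point in the frame of wing0 between -0.026 and 0.022 m and z of the grasp point in the frame of wing0 between -0.03 and 0.015 m) or (y of the grasp point in the frame of wing1 between -0.006 and 0.006 m and x of the grasp point in the frame of wing1 between -0.026 and 0.022 m and z of the grasp point in the frame of wing1 between -0.03 and 0.015 m) or (y of the grasp point in the frame of wing2 between -0.006 and 0.006 m and x of the grasp point in the frame of wing2 between -0.026 and 0.022 m and z of the grasp point in the frame of wing2 between -0.03 and 0.015 m) or (horizontal distance between the grasp point and nut_center below 0.012 m and z of the grasp point in the frame of nut_center between -0.03 and 0.013 m) or (horizontal distance between the grasp point and lug_top below 0.007 m and z of the grasp point in the frame of lug_top between -0.05 and 0.003 m)).
It fails at once if the bin is shifted by more than 20 mm or tipped (distance of bin from where it was at the start of the episode above 0.02 m or angle between bin's own z axis and vertical above 0.1 rad).
It fails at once if the bulb, jar, wrench, brush, spare nut, bowl or mug is moved by more than 30 mm (distance of any of bulb, jar, wrench, brush, spare_nut, bowl, mug from where it was at the start of the episode above 0.03 m).
It also fails if it takes over 61 s, if anything falls off the work surface, if the arm or the gripper's body presses on something with over 40 N, if the wrist force passes 120 N, or if a joint passes its speed limit or range.

## Working session

There is one attempt and no reset: what is moved stays moved. The work goes in short steps, Python scripts to look and compute and a tool call to move; the robot and the scene stay as the last step left them, time stands still between calls to the robot, and variables do not carry over. Pictures are saved under pics/ and viewed, about 8 in all and at most 12, crops included, and the job is handed in when it is done.

Besides the shell and the picture viewer there is one more tool, called after "Call:" by a JSON object that holds its "fn" and its "kwargs". play_rows: Moves the arm, as the interface text tells. Its arguments: {"type":"object","properties":{"steps":{"type":"array","items":{"type":"array","items":{"type":"number"}}}},"required":["steps"]}

```bash
mkdir -p pics
python3 - <<'E'
from rig import r
import cv2,numpy as np
for n in("scene","top"):
    cv2.imwrite(f"pics/{n}0.png",r.read_camera(n)); c=r.camera_info(n); print(n,np.round(c["intrinsics"],1).tolist(),np.round(c["pose"],3).tolist())
s=r.get_state(); print(s, r.nose_length)
E
```

```text
scene [[425.1, 0.0, 277.2], [0.0, 425.1, 213.2], [0.0, 0.0, 1.0]] [[0.316, 0.793, -0.521, 1.068], [0.949, -0.257, 0.184, -0.203], [0.011, -0.553, -0.833, 0.985], [0.0, 0.0, 0.0, 1.0]]
top [[445.4, 0.0, 278.5], [0.0, 445.4, 213.8], [0.0, 0.0, 1.0]] [[-0.02, -0.988, 0.156, 0.355], [-0.999, 0.024, 0.024, -0.019], [-0.027, -0.155, -0.987, 1.253], [0.0, 0.0, 0.0, 1.0]]
{'time_s': 0.1, 'q': array([ 1.10789872,  0.47773843,  0.02235637,  1.55637524, -0.01152038,
        1.10930202, -0.0830944 ]), 'qd': array([-1.48781120e-04, -2.15554651e-03,  7.88824106e-05, -2.71452947e-03,
       -4.96180036e-04, -1.07798495e-03,  2.34860916e-03]), 'effort': array([ 3.94806586e-03, -5.97757602e+01,  1.61345076e+00, -2.81954402e+01,
        1.28214341e-02,  5.01547634e-03,  6.31037921e-06]), 'ee_pos': array([ 0.23430769, -0.63248769,  0.25539952]), 'tool_rot': array([ 0.58069745, -0.58007965,  0.40443025, -0.40340332]), 'wrist_force': array([-0.28773788, -0.08297274, -0.70034386]), 'ft_torque': array([ 0.04023285, -0.0195612 , -0.025565  ]), 'opening': 0.0855661008399161} 0.025
```

View pics/scene0.png

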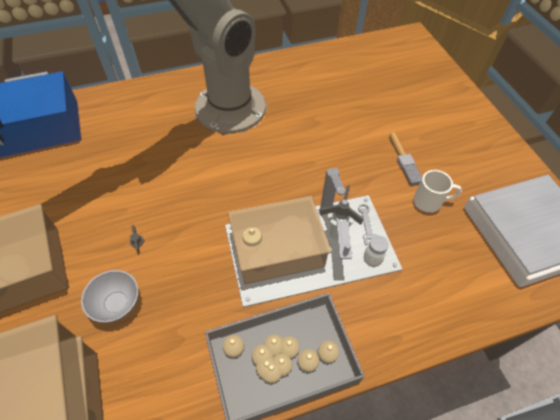

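View pics/top0.png

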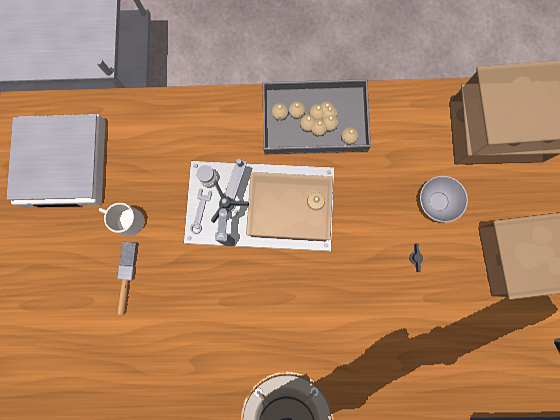

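```bash
cat > h.py <<'E'
from rig import r
import cv2,numpy as np
def ray(n,u,v,z):
    c=r.camera_info(n);K=np.array(c["intrinsics"]);T=np.array(c["pose"])
    d=T[:3,:3]@np.linalg.solve(K,[u,v,1.]);o=T[:3,3];return (o+d*(z-o[2])/d[2])
def proj(n,p):
    c=r.camera_info(n);K=np.array(c["intrinsics"]);T=np.array(c["pose"])
    q=K@(T[:3,:3].T@(np.array(p)-T[:3,3]));return q[:2]/q[2]
def crop(n,name,x0,y0,x1,y1,s):
    im=r.read_camera(n);cv2.imwrite(f"pics/{name}_full.png",im)
    cv2.imwrite(f"pics/{name}.png",cv2.resize(im[y0:y1,x0:x1],None,fx=s,fy=s,interpolation=cv2.INTER_CUBIC))
E
python3 - <<'E'
import cv2,numpy as np
a=cv2.imread("pics/top0.png")[150:255,180:340];b=cv2.imread("pics/scene0.png")[160:270,300:400]
cv2.imwrite("pics/tc.png",cv2.resize(a,None,fx=5,fy=5,interpolation=2))
cv2.imwrite("pics/sc.png",cv2.resize(b,None,fx=5,fy=5,interpolation=2))
E
```

```text
(no output)
```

View pics/tc.png

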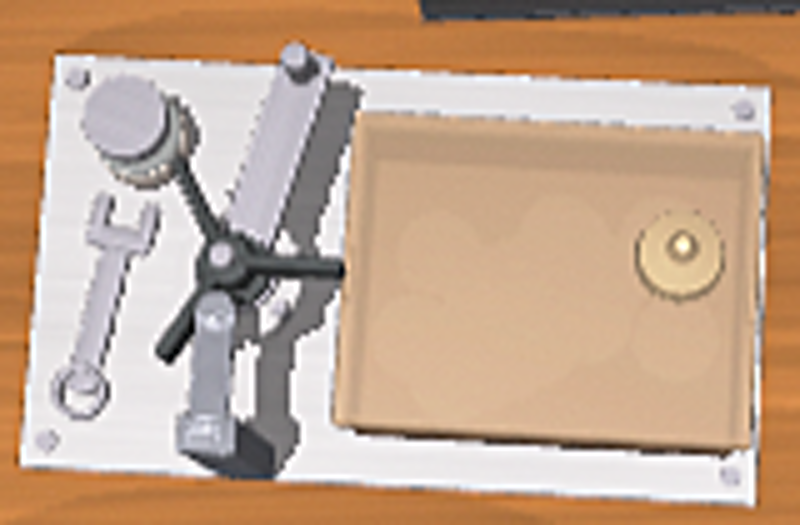

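View pics/sc.png

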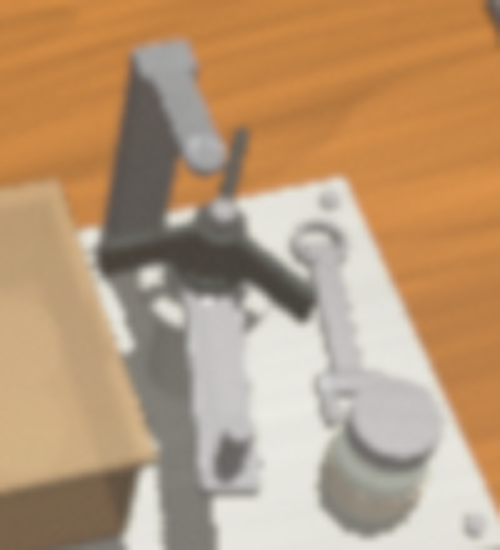

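Run:
```python
from h import *
P=lambda x,y,z:ray("top",180+x/5-.4,150+y/5-.4,z)
S=lambda x,y,z:ray("scene",300+x/5-.4,160+y/5-.4,z)
c=[P(*k,.008)for k in((55,57),(770,88),(755,505),(22,467))]
print(np.round(c,4)); 
m=np.mean(c,0);v=(c[0]-c[1]+c[3]-c[2]);yaw=np.arctan2(v[1],v[0])-np.pi/2;print("yaw",yaw,"ctr",m,np.linalg.norm(c[0]-c[1]),np.linalg.norm(c[0]-c[3]))
for n,q in dict(hub=(220,255,.150),w_a=(180,165,.147),w_b=(343,268,.147),w_c=(165,358,.147),lug=(295,55,.143),bartip=(215,318,.162),post=(207,435,.162),bulb=(683,240,.148)).items():print(n,np.round(P(*q),4))
for n,q in dict(lug=(234,437,.143),hub=(220,215,.150),tipb=(105,255,.147),tipa=(312,303,.147),bartip=(210,165,.162),post=(165,50,.162)).items():print("S",n,np.round(S(*q),4))
```

```text
[[ 0.7126  0.2628  0.008 ]
 [ 0.6828 -0.1498  0.008 ]
 [ 0.4442 -0.1321  0.008 ]
 [ 0.4747  0.2789  0.008 ]]
yaw -0.07302990722325142 ctr [0.57857509 0.06495567 0.008     ] 0.41357729843177443 0.2384788884867107
hub [0.5662 0.1456 0.15  ]
w_a [0.614  0.1665 0.147 ]
w_b [0.5585 0.0837 0.147 ]
w_c [0.5147 0.1739 0.147 ]
lug [0.6714 0.1078 0.143 ]
bartip [0.532  0.1464 0.162 ]
post [0.4736 0.1504 0.162 ]
bulb [ 0.5683 -0.0883  0.148 ]
S lug [0.6763 0.1029 0.143 ]
S hub [0.5656 0.1429 0.15  ]
S tipb [0.5683 0.0827 0.147 ]
S tipa [0.6236 0.1652 0.147 ]
S bartip [0.5442 0.145  0.162 ]
S post [0.4716 0.1518 0.162 ]
```

Call:
{"fn": "play_rows", "kwargs": {"steps": [[-572,0,694,0,0,0,0],[-572,0,694,0,0,0,0],[-572,0,694,0,0,0,0],[-572,0,694,0,0,0,0],[-572,0,694,0,0,0,0],[-572,0,694,0,0,0,0],[-572,0,694,0,0,0,0],[-572,0,694,0,0,0,0],[-572,0,694,0,0,0,0],[-572,0,694,0,0,0,0],[-572,0,694,0,0,0,0],[-572,0,694,0,0,0,0],[-572,0,694,0,0,0,0],[-572,0,694,0,0,0,0],[-572,0,694,0,0,0,0],[-572,0,694,0,0,0,0],[-572,0,694,0,0,0,0],[-572,0,694,0,0,0,0],[-572,0,694,0,0,0,0],[-572,0,694,0,0,0,0]]}}

```text
time_s: 2.1
ee_pos: [0.6862, 0.1461, 0.2551]
tool_rot: [-0.581, 0.581, -0.404, 0.403]
wrist_force: [-0.1, 0.2, -0.3]
opening: -0.0001
```

```bash
cat >> h.py <<'E'
from scipy.spatial.transform import Rotation as Ro
STUD=np.array([.566,.144]);YAW=-.073
def rows(base,pts):
    q=r.get_state()["tool_rot"];M=Ro.from_quat([*q[1:],q[0]]).as_matrix()
    for p in pts: print(np.round(M.T@(np.array(p)-base)*1e3).astype(int).tolist())
def lug(s,d,z):
    a=s-np.pi/2+YAW;u=np.array([np.cos(a),np.sin(a)]);t=np.array([-u[1],u[0]])
    return [*(STUD+.112*u+d*t),z]
E
python3 - <<'E'
from h import *
print(r.nose_length)
base=np.array([.6864,.1458,.2554])
pts=[lug(1.30,.040,.145)]+[lug(s,np.interp(s,[0,.4,.9,1.3],[.020,.0185,.0195,.026]),.145) for s in np.linspace(1.3,.2,14)]
rows(base,pts)
E
```

```text
0.025
[1, 110, -2]
[12, 110, -11]
[21, 110, -17]
[30, 110, -23]
[38, 110, -31]
[46, 110, -39]
[52, 110, -47]
[58, 110, -56]
[62, 110, -64]
[66, 110, -73]
[69, 110, -82]
[71, 111, -92]
[73, 111, -102]
[73, 111, -111]
[73, 111, -120]
```

Call:
{"fn": "play_rows", "kwargs": {"steps": [[1,25,-2,0,0,0,0],[1,60,-2,0,0,0,0],[1,95,-2,0,0,0,0],[1,110,-2,0,0,0,0],[1,110,-2,0,0,0,0],[12,110,-11,0,0,0,0],[21,110,-17,0,0,0,0],[30,110,-23,0,0,0,0],[38,110,-31,0,0,0,0],[46,110,-39,0,0,0,0],[52,110,-47,0,0,0,0],[58,110,-56,0,0,0,0],[58,110,-56,0,0,0,0],[58,110,-56,0,0,0,0]]}}

```text
time_s: 3.5
ee_pos: [0.6539, 0.0701, 0.1462]
tool_rot: [-0.58, 0.581, -0.404, 0.404]
wrist_force: [0.1, -0.8, 0.5]
opening: -0.0004
```

Run:
```python
from h import *
crop("scene","s1",270,140,410,270,5)
print(r.get_state()["ee_pos"])
```

```text
[0.65406278 0.07071878 0.14621811]
```

View pics/s1.png

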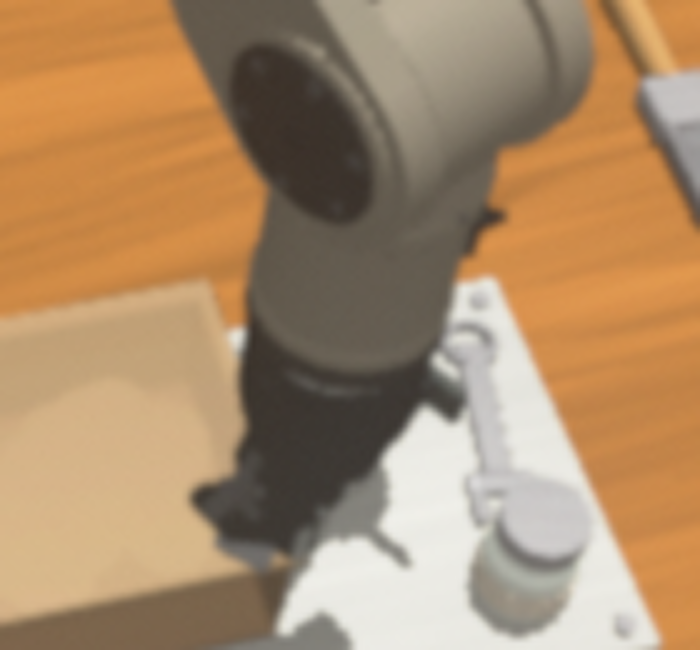

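Run:
```python
from h import *
b=np.array(lug(.792,np.interp(.792,[0,.4,.9,1.3],[.020,.0185,.0195,.026]),.145));print(b)
rows(b,[lug(s,np.interp(s,[0,.4,.9],[.020,.0185,.0195]),.145) for s in list(np.linspace(.7,.1,8))+[.05,.0,-.03]])
```

```text
[0.65427737 0.07242502 0.145     ]
[5, 0, -9]
[9, 0, -19]
[12, 0, -28]
[14, 0, -38]
[15, 0, -47]
[16, 0, -57]
[16, 0, -66]
[15, 0, -75]
[14, 0, -81]
[12, 0, -86]
[12, 0, -89]
```

Call:
{"fn": "play_rows", "kwargs": {"steps": [[5,0,-9,0,0,0,0],[9,0,-19,0,0,0,0],[12,0,-28,0,0,0,0],[14,0,-38,0,0,0,0],[15,0,-47,0,0,0,0],[16,0,-57,0,0,0,0],[16,0,-66,0,0,0,0],[15,0,-75,0,0,0,0],[14,0,-80,0,0,0,0],[13,0,-83,0,0,0,0],[13,0,-83,0,0,0,0]]}}

```text
time_s: 4.65
ee_pos: [0.5804, 0.0293, 0.1463]
tool_rot: [-0.58, 0.581, -0.404, 0.404]
wrist_force: [-0.1, 0.5, 0.3]
opening: -0.0001
```

Call:
{"fn": "play_rows", "kwargs": {"steps": [[0,0,-1,0,0,0,0],[-1,0,-2,0,0,0,0],[-1,0,-3,0,0,0,0],[-1,0,-4,0,0,0,0],[-1,0,-4,0,0,0,0]]}}

```text
time_s: 5.15
ee_pos: [0.5768, 0.0294, 0.1463]
tool_rot: [0.581, -0.58, 0.404, -0.404]
wrist_force: [0.1, 0.3, -0.5]
opening: -0.0003
```

Call:
{"fn": "play_rows", "kwargs": {"steps": [[0,0,-1,0,0,0,0],[0,0,-2,0,0,0,0],[0,0,-3,0,0,0,0],[0,0,-4,0,0,0,0]]}}

```text
time_s: 5.55
ee_pos: [0.5756, 0.0286, 0.147]
tool_rot: [0.582, -0.579, 0.402, -0.405]
wrist_force: [10.4, 0.6, -3.7]
opening: 0.0
```

Run:
```python
from h import *
a=r.read_camera("scene")[150:290,230:390];b=r.read_camera("top")[150:255,180:340]
cv2.imwrite("pics/s2.png",np.vstack([cv2.resize(x,(640,h),interpolation=2) for x,h in((a[:,:],300*1),(b,300))]))
```

```text
(no output)
```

View pics/s2.png

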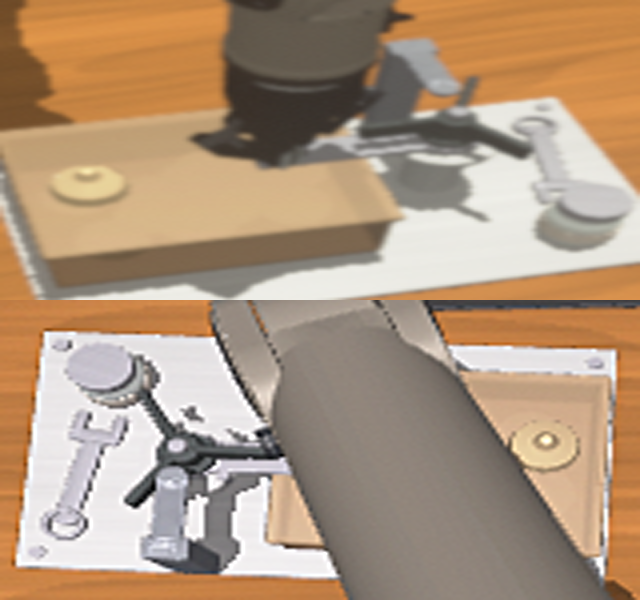

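```bash
cat >> h.py <<'E'
def nut(deg,R,z):
    a=np.radians(deg)+YAW;return [STUD[0]+R*np.cos(a),STUD[1]+R*np.sin(a),z]
E
python3 - <<'E'
from h import *
q=np.array([.581,-.58,.404,-.404]);M=Ro.from_quat([*q[1:],q[0]]).as_matrix()
b=np.array([.65428,.07243,.145])+M@np.array([.012,0,-.091]);print(b,r.get_state()["q"])
p=b.copy();p[0]+=.015;p2=p.copy();p2[2]=.205
print("to entry");rows(b,[p,p2,nut(75,.048,.205),nut(75,.048,.150)])
print("stroke");rows(np.array(nut(75,.048,.150)),[nut(d,.046,.150) for d in np.linspace(65,-135,20)])
E
```

```text
[0.57311624 0.02956474 0.1448847 ] [ 0.09045238  0.46075518 -0.31708657  1.87985035  0.18961439  0.82385393
 -1.54005539]
to entry
[5, 0, 14]
[5, -60, 14]
[-147, -60, 64]
[-147, -5, 64]
stroke
[7, 0, 4]
[14, 0, 9]
[22, 0, 13]
[30, 0, 15]
[38, 0, 15]
[47, 0, 14]
[55, 0, 12]
[62, 0, 8]
[69, 0, 3]
[74, 0, -4]
[79, 0, -11]
[82, 0, -19]
[83, 0, -27]
[83, 0, -36]
[81, 0, -44]
[78, 0, -52]
[73, 0, -59]
[68, 0, -65]
[61, 0, -70]
[53, 0, -74]
```

Call:
{"fn": "play_rows", "kwargs": {"steps": [[5,0,14,0,0,0,0],[5,0,14,0,0,0,0],[5,-30,14,0,0,0,0],[5,-60,14,0,0,0,0],[-30,-60,25,0,0,0,0],[-70,-60,40,0,0,0,0],[-110,-60,55,0,0,0,0],[-147,-60,64,0,0,0,0],[-147,-60,64,0,0,0,0],[-147,-60,64,0,0,0,0],[-147,-40,64,0,0,0,0],[-147,-20,64,0,0,0,0],[-147,-5,64,0,0,0,0],[-147,-5,64,0,0,0,0],[-147,-5,64,0,0,0,0]]}}

```text
time_s: 7.15
ee_pos: [0.5821, 0.1871, 0.1514]
tool_rot: [-0.58, 0.58, -0.404, 0.404]
wrist_force: [-0.0, -0.2, 0.6]
opening: -0.0002
```

Call:
{"fn": "play_rows", "kwargs": {"steps": [[7,0,4,0,0,0,0],[14,0,9,0,0,0,0],[22,0,13,0,0,0,0],[30,0,15,0,0,0,0],[38,0,15,0,0,0,0],[47,0,14,0,0,0,0],[55,0,12,0,0,0,0],[62,0,8,0,0,0,0],[69,0,3,0,0,0,0],[74,0,-4,0,0,0,0],[79,0,-11,0,0,0,0],[82,0,-19,0,0,0,0],[83,0,-27,0,0,0,0],[83,0,-36,0,0,0,0],[81,0,-44,0,0,0,0],[78,0,-52,0,0,0,0],[73,0,-59,0,0,0,0],[68,0,-65,0,0,0,0],[61,0,-70,0,0,0,0],[53,0,-74,0,0,0,0]]}}

```text
time_s: 9.15
ee_pos: [0.5303, 0.1127, 0.1513]
tool_rot: [-0.58, 0.581, -0.404, 0.404]
wrist_force: [1.5, -0.5, -0.5]
opening: 0.0003
```

Run:
```python
from h import *
b=np.array(nut(-135,.046,.150))
rows(b,[nut(-122,.048,.150),nut(-122,.048,.210),nut(-30,.05,.210),nut(75,.10,.21)])
```

```text
[10, 0, 3]
[10, -60, 3]
[25, -60, 72]
[-93, -60, 107]
```

Call:
{"fn": "play_rows", "kwargs": {"steps": [[10,0,3,0,0,0,0],[10,0,3,0,0,0,0],[10,-30,3,0,0,0,0],[10,-60,3,0,0,0,0],[10,-60,3,0,0,0,0],[25,-60,40,0,0,0,0],[25,-60,72,0,0,0,0],[-15,-60,85,0,0,0,0],[-55,-60,100,0,0,0,0],[-93,-60,107,0,0,0,0],[-93,-60,107,0,0,0,0]]}}

```text
time_s: 10.25
ee_pos: [0.5966, 0.2445, 0.2107]
tool_rot: [0.583, -0.581, 0.403, -0.4]
wrist_force: [0.1, 0.7, -0.2]
opening: -0.0005
```

Run:
```python
from h import *
a=r.read_camera("scene")[150:290,230:400];b=r.read_camera("top")[150:255,180:290]
cv2.imwrite("pics/s3.png",np.hstack([cv2.resize(a,None,fx=2.3,fy=2.3,interpolation=2)[:320],cv2.resize(b,None,fx=5,fy=5,interpolation=2)[:320*1][:, :400]]) if 0 else cv2.resize(b,None,fx=5,fy=5,interpolation=2))
cv2.imwrite("pics/s3s.png",a)
```

```text
(no output)
```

View pics/s3.png

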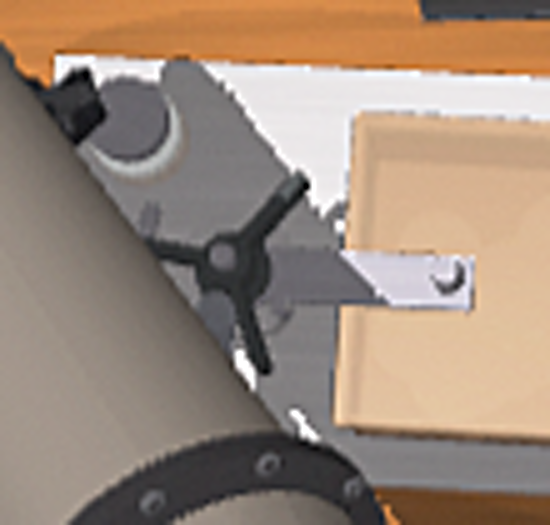

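Run:
```python
from h import *
rows(np.array(nut(75,.1,.21)),[nut(122,.047,.21),nut(122,.047,.15)]+[nut(d,.046,.15) for d in (112,102,92,82,72,62,55)])
for s in range(55,-115,-30):
    print(s);rows(np.array(nut(s,.046,.15)),[nut(s-k,.046,.15) for k in (6,12,18,24,30)])
```

```text
[30, 0, -70]
[30, 60, -70]
[31, 60, -62]
[32, 60, -54]
[35, 60, -46]
[38, 60, -39]
[43, 60, -33]
[49, 60, -27]
[54, 60, -24]
55
[4, 0, 2]
[9, 0, 4]
[13, 0, 5]
[18, 0, 6]
[23, 0, 6]
25
[5, 0, 0]
[10, 0, -1]
[14, 0, -2]
[19, 0, -4]
[23, 0, -6]
-5
[4, 0, -3]
[8, 0, -6]
[11, 0, -9]
[14, 0, -13]
[17, 0, -17]
-35
[2, 0, -4]
[4, 0, -9]
[5, 0, -13]
[6, 0, -18]
[6, 0, -23]
-65
[0, 0, -5]
[-1, 0, -10]
[-2, 0, -14]
[-4, 0, -19]
[-6, 0, -23]
-95
[-3, 0, -4]
[-6, 0, -8]
[-9, 0, -11]
[-13, 0, -14]
[-17, 0, -17]
```

Call:
{"fn": "play_rows", "kwargs": {"steps": [[15,0,-35,0,0,0,0],[30,0,-70,0,0,0,0],[30,0,-70,0,0,0,0],[30,0,-70,0,0,0,0],[30,20,-70,0,0,0,0],[30,40,-70,0,0,0,0],[30,60,-70,0,0,0,0],[30,60,-70,0,0,0,0],[31,60,-62,0,0,0,0],[32,60,-54,0,0,0,0],[35,60,-46,0,0,0,0],[38,60,-39,0,0,0,0],[43,60,-33,0,0,0,0],[49,60,-27,0,0,0,0],[54,60,-24,0,0,0,0],[54,60,-24,0,0,0,0]]}}

```text
time_s: 11.95
ee_pos: [0.5966, 0.1768, 0.1514]
tool_rot: [0.58, -0.58, 0.404, -0.405]
wrist_force: [-0.2, -0.0, -0.7]
opening: -0.0001
```

Call:
{"fn": "play_rows", "kwargs": {"steps": [[4,0,2,0,0,0,0],[9,0,4,0,0,0,0],[13,0,5,0,0,0,0],[18,0,6,0,0,0,0],[23,0,6,0,0,0,0],[23,0,6,0,0,0,0]]}}

```text
time_s: 12.55
ee_pos: [0.6095, 0.1571, 0.1513]
tool_rot: [-0.58, 0.58, -0.404, 0.405]
wrist_force: [-1.2, 0.2, 0.0]
opening: -0.0001
```

Call:
{"fn": "play_rows", "kwargs": {"steps": [[5,0,0,0,0,0,0],[10,0,-1,0,0,0,0],[14,0,-2,0,0,0,0],[19,0,-4,0,0,0,0],[23,0,-6,0,0,0,0],[23,0,-6,0,0,0,0]]}}

```text
time_s: 13.15
ee_pos: [0.6114, 0.1334, 0.1513]
tool_rot: [-0.58, 0.58, -0.404, 0.404]
wrist_force: [1.2, 0.0, -0.1]
opening: 0.0002
```

Call:
{"fn": "play_rows", "kwargs": {"steps": [[4,0,-3,0,0,0,0],[8,0,-6,0,0,0,0],[11,0,-9,0,0,0,0],[14,0,-13,0,0,0,0],[17,0,-17,0,0,0,0],[17,0,-17,0,0,0,0]]}}

```text
time_s: 13.75
ee_pos: [0.6059, 0.1253, 0.1533]
tool_rot: [0.59, -0.574, 0.401, -0.402]
wrist_force: [16.7, 26.6, -15.9]
opening: 0.0
```

Run:
```python
from h import *
rows(np.array(nut(-35,.046,.15)),[nut(-20,.047,.15),nut(10,.05,.15),nut(10,.05,.21),nut(75,.12,.21)])
```

```text
[-7, 0, 10]
[-27, 1, 25]
[-28, -59, 26]
[-132, -57, 55]
```

Call:
{"fn": "play_rows", "kwargs": {"steps": [[-7,0,10,0,0,0,0],[-17,0,18,0,0,0,0],[-27,0,25,0,0,0,0],[-27,0,25,0,0,0,0],[-27,-30,25,0,0,0,0],[-27,-60,25,0,0,0,0],[-60,-60,35,0,0,0,0],[-100,-60,45,0,0,0,0],[-132,-60,55,0,0,0,0],[-132,-60,55,0,0,0,0],[-132,-60,55,0,0,0,0]]}}

```text
time_s: 14.85
ee_pos: [0.6066, 0.2556, 0.2111]
tool_rot: [-0.58, 0.581, -0.404, 0.404]
wrist_force: [1.1, -0.4, -0.0]
opening: -0.0004
```

Run:
```python
from h import *
print(r.get_state()["wrist_force"])
a=r.read_camera("scene")[165:265,280:400];b=r.read_camera("top")[150:255,180:290]
cv2.imwrite("pics/s4.png",np.hstack([cv2.resize(a,(400,333),interpolation=2),cv2.resize(b,(349,333),interpolation=2)]))
```

```text
[ 1.12274252 -0.44699196 -0.04690674]
```

View pics/s4.png

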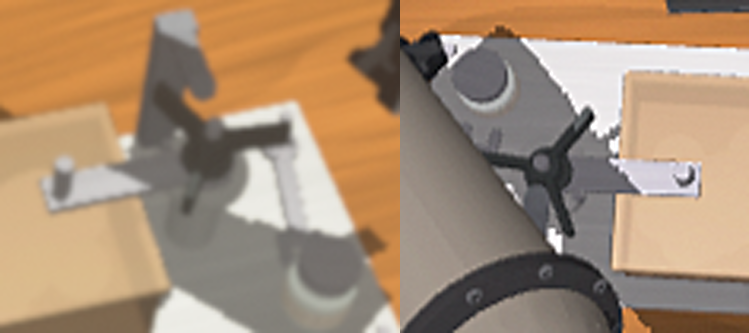

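Run:
```python
from h import *
rows(np.array(nut(75,.12,.21)),[nut(122,.047,.21),nut(122,.047,.15)]+[nut(d,.046,.15) for d in (114,106,100,96,92)])
```

```text
[46, 0, -82]
[46, 60, -82]
[47, 60, -76]
[47, 60, -69]
[48, 60, -65]
[49, 60, -62]
[50, 60, -59]
```

Call:
{"fn": "play_rows", "kwargs": {"steps": [[23,0,-41,0,0,0,0],[46,0,-82,0,0,0,0],[46,0,-82,0,0,0,0],[46,0,-82,0,0,0,0],[46,20,-82,0,0,0,0],[46,40,-82,0,0,0,0],[46,60,-82,0,0,0,0],[46,60,-82,0,0,0,0],[47,60,-76,0,0,0,0],[47,60,-69,0,0,0,0],[48,60,-65,0,0,0,0],[49,60,-62,0,0,0,0],[50,60,-59,0,0,0,0],[50,60,-59,0,0,0,0]]}}

```text
time_s: 16.35
ee_pos: [0.56, 0.1876, 0.1504]
tool_rot: [-0.575, 0.587, -0.408, 0.399]
wrist_force: [-31.0, -5.4, 17.4]
opening: 0.0003
```

Run:
```python
from h import *
rows(np.array(nut(92,.046,.15)),[nut(105,.047,.15),nut(120,.047,.15),nut(120,.047,.23),nut(75,.13,.23)])
```

```text
[-4, 0, -10]
[-4, 0, -22]
[-4, -80, -24]
[-58, -81, 63]
```

Call:
{"fn": "play_rows", "kwargs": {"steps": [[-2,0,-5,0,0,0,0],[-4,0,-10,0,0,0,0],[-4,0,-17,0,0,0,0],[-4,0,-22,0,0,0,0],[-4,0,-22,0,0,0,0],[-4,-30,-22,0,0,0,0],[-4,-60,-22,0,0,0,0],[-4,-80,-24,0,0,0,0],[-30,-80,20,0,0,0,0],[-58,-80,63,0,0,0,0],[-90,-110,70,0,0,0,0],[-90,-110,70,0,0,0,0],[-90,-110,70,0,0,0,0],[-90,-110,70,0,0,0,0]]}}

```text
time_s: 17.75
ee_pos: [0.6037, 0.2957, 0.2609]
tool_rot: [-0.58, 0.58, -0.404, 0.405]
wrist_force: [-0.1, -1.3, 0.8]
opening: -0.0004
```

Run:
```python
from h import *
print(r.get_state()["wrist_force"],r.get_state()["ee_pos"])
a=r.read_camera("scene")[160:280,220:400];b=r.read_camera("top")[150:255,180:340]
cv2.imwrite("pics/s5.png",np.vstack([cv2.resize(a,(450,300),interpolation=2),cv2.resize(b,(450,295),interpolation=2)]))
```

```text
[-0.05655374 -1.34478028  0.79103474] [0.60373101 0.29569408 0.26087148]
```

View pics/s5.png

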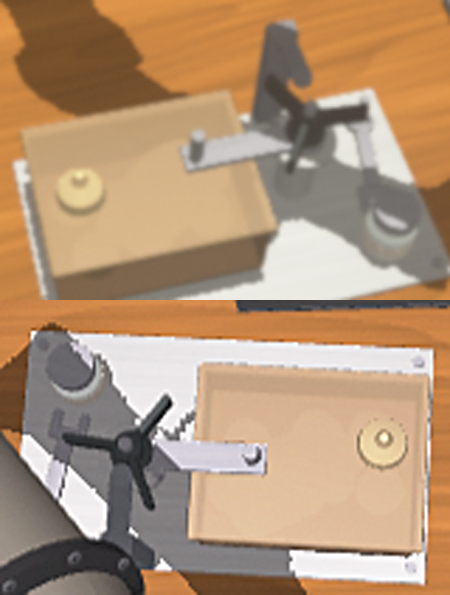

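Run:
```python
from h import *
p=ray("top",270.7,205,.143)[:2]-STUD;print("strap",np.arctan2(p[1],p[0])-YAW+np.pi/2,np.linalg.norm(p))
r.job_done()
```

```text
strap -0.0363698371249912 0.1176913450145313
the job is handed in; nothing more can be done
```

I closed the hold-down and handed the job in at about 18 s. No verdict was reported.

- **Strap:** I pushed it home by its lug with closed fingertips until it resisted with about 10 N at the stop pin. The last camera check put it at about -0.04 rad, which is within measuring error of closed.
- **Nut:** Two fingertip strokes turned it clockwise about 5.4 rad in all, until it stopped dead at about 35 N. I then pushed a different wing at the same angle and it was blocked too, at about 36 N, so I take it as fully down. The joint value itself can't be read.
- **Scene and hand:** In the last top and scene pictures the bin, bulb, jar and wrench look where they started. The brush, spare nut, bowl and mug were outside those crops. The hand was raised and clear, with a wrist force of about 1.5 N, close to sensor noise.

No check failed. The measured lug radius came out at 118 mm instead of 112 mm, which I put down to coarse pixels and calibration.

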